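# Free a dividing table and hold its index plunger back

### The job

Get the little dividing table ready to be turned to its next hole: first throw its clamp lever (red ball) all the way over from leaning towards the black plunger knob to leaning away from it, then pull the sprung index plunger straight out by its knob, right back to its stop, so that its pin is clear of the plate. Finish while still holding the knob fully back (do not let go: I will turn the plate). Do not turn the plate yourself, and leave the other things on the bench and on the board where they are.

Things in the scene. Friction and masses are not known exactly. Their poses are not given: they have to be found in the camera images.
- divider: Dividing table for model bases: plywood board (250 x 230 mm, 12 mm thick), grey foot, round aluminium plate (120 mm across, 62 to 82 mm above the board's underside) with a black model base clamped on it, up to 96 mm high. Fixed to the bench. Origin: below the plate's centre, at the board's underside. +x points from the knob to the plate, +y from the plate to the clamp lever, z up.
- knob_center (a point): Pull knob of the plunger: black, axis level, grip 25 mm across, 24 mm long, then an end flange 30 mm across, 4 mm thick. Point: middle of the grip, on its axis; at home 112 mm from the plate's axis along divider -x, 72 mm above the board's underside. 57 mm of free air below it, free at both sides; behind it a 24 mm nut and a bracket 44 mm wide, top 18 mm above this point, face 32 mm behind it.
- plunger (a joint): How far the plunger is drawn, m: 0 = home, its 8 mm pin 8 mm deep in a hole in the plate's rim; 0.012 = fully back on its stop, pin 4 mm clear of the plate. The knob moves straight along divider -x. A spring draws it home (6 N at 0, 12 N at 0.012); it springs back when let go.
- clamp (a joint): Clamp lever, rad: 0 = clamped, leaning 0.6 rad from upright towards the knob (divider -x); 1.2 = free, on its stop, leaning as far the other way (+x). Turns about divider y; the ball moves along divider +x as the value grows. Stiff (about 3 N at the ball), stays where it is left; starts between 0 and 0.2.
- clamp_ball (a point): Centre of the red ball (22 mm across) at the end of the clamp lever, a steel arm 8 mm thick, 75 mm from pivot to ball.
- clamp_pivot (a point): Pivot of the clamp lever, beside the plate: divider x 0, y 99 mm, 52 mm above the board's underside. Between it and the plate stands a grey caliper (40 x 20 mm, 70 to 90 mm from the plate's axis, top 82 mm above the board's underside).
- plate (a joint): Angle of the plate, rad, 0 at the start. The pin keeps it there; with the pin drawn and the clamp off it turns easily.
- red_pot_mid (a point): Bystander: a hobby paint pot, 35 mm wide, 42 mm tall, red with a white lid. This point is half-way up, 21 mm above its underside.
- figure_mid (a point): Bystander: a grey miniature figure, 40 mm tall, on a black 25 mm round base. This point is on its axis, 18 mm above its underside.
- dropper_mid (a point): Bystander: a blue dropper bottle with a white nozzle, 25 mm wide, 74 mm tall. This point is half-way up.
- cutters_mid (a point): Bystander: side cutters with black grips, lying, 150 mm long, 42 mm wide, 12 mm high. This point is at their middle.
- knife_mid (a point): Bystander: a red craft knife, lying, 155 mm long, 10 mm wide, 9 mm high. This point is at its middle.
- file_mid (a point): Bystander: a needle file with a black grip, lying, 155 mm long, 12 mm wide, 10 mm high. This point is at its middle.
- blank_mid (a point): Bystander: a black round model base, 40 mm wide, 6 mm thick, lying on the mounting board in front, to the right of the knob. This point is at its middle.
- hex_key_mid (a point): Bystander: a dark hex key, 62 by 23 mm, 6 mm thick, lying on the mounting board, right of the plate. This point is at the middle of its long leg.

How it is judged (in metres and radians):
On the way, in this order (a step that is already met when the one before it is completed fails the run):
1. the clamp lever is thrown over to free while the plunger is still home (value of joint clamp above 1.05 rad and value of joint plunger below 0.003 m), for 0.2 s.
2. the plunger is drawn right back (value of joint plunger above 0.0105 m), for 0.3 s.
At the end, for the whole second after the job is handed in: The fingers hold the plunger (more than 4 N between them) within 1.5 mm of fully back (joint over 0.0105 m), the clamp lever is free (over 1.05 of 1.2 rad) and the plate has not turned more than 0.06 rad; all through the last second (value of joint clamp above 1.05 rad and value of joint plunger above 0.0105 m and contact force between the fingers and plunger above 4 N and value of joint plate between -0.06 and 0.06 rad); the arm keeps its last pose, push and grip.
It fails at once if a bystander is pushed about (moved more than 15 mm) (distance of any of red_pot_mid, figure_mid, dropper_mid, cutters_mid, knife_mid, file_mid, blank_mid, hex_key_mid from where it was at the start of the episode above 0.015 m).
It fails at once if the plate is turned (more than 0.1 rad) (value of joint plate above 0.1 rad or value of joint plate below -0.1 rad).
It also fails if it takes over 43 s, if anything falls off the work surface, if the arm or the gripper's body presses on something with over 40 N, if the wrist force passes 120 N, or if a joint passes its speed limit or range.

### The arm

A 6-joint arm with a two-finger parallel gripper is mounted at the origin on the work surface. World frame = base frame: x ahead of the robot, y to its left, z up, the work surface at z = 0. Lengths are in mm, angles in degrees, forces in N, time in s.
With the tool pointing down it reaches from about 350 to 850 mm from the base axis. Payload 8.1 kg.
Tool frame: the origin (TCP) lies at the very end of the fingers, on their centre line; the grasp point (between the pads) lies 19 mm behind it (r.grip_depth is the distance from the TCP to the grasp point, in mm); y points along the fingers, z is the direction in which the jaws open and shut, and the axes are right-handed (so a half turn about y gives the same grasp; the last joint's range is limited). The gripper opens to 85 mm and grips with 20 to 120 N. Pads are 22 mm wide; open, the fingers measure 114 mm over their backs; the gripper's body (76 mm by 85 mm) begins 54 mm behind the grasp point. The pads swing forward as they close: fully open they stand 13 mm farther back than shut.
Start: joints at [-75.596, 7.471, 85.268, -0, 87.261, -4.893], TCP at [198.301, -566.288, 231.292] pointing down, gripper open.
Joint ranges: [-169.43, 169.43], [-51.17, 129.36], [1.28, 143.12], [-76.62, 256.62], [0, 156.53], [-152.29, 152.29]. Speed limits (degrees/s): [136.94, 136.94, 159.86, 180, 180, 180].

### API

Orientations are given as [roll, pitch, yaw] about the fixed x, y, z axes, in that order (R = Rz(yaw) Ry(pitch) Rx(roll)).
In Python, from bench import readout, eyes, r gives the robot as it stands. The module is installed in compiled form; this text tells all that it offers.
- The arm moves only by the tool move_arm, never from a script. Its argument "motion" is text: rows parted by semicolons, each of 6 numbers parted by spaces: the shift along the world's x, y, z in cm, then the turn, a rotation vector about the world's x, y, z in degrees. A call has 1 to 10 rows; each row is the pose to reach, as a shift and turn from the pose commanded when the call began; what a row does not reach only later rows make up. A row lasts 1/12 s, in which the tool goes at most 41.7 mm and 7.16 degrees, less where a joint would pass 70% of its speed; a pose out of reach is approached as far as the arm can. A call with a gripper value outside its range is refused whole. "fingers" is the finger opening in cm, from 0 to 8.54, set as the call begins (left out, the last holds). The fingers move at their own pace and stop on an object; "squeeze" is the grip in N (left out, the last holds). Time passes only in rows, so rows that repeat a pose let the fingers close. It gives the time, the measured TCP pose, the force and the opening at its end, in the units of the state.
- readout.sense(): the state, without advancing time (a new reading comes with each control period).
- eyes.snapshot(name): name is "scene" or "top"; returns a dict with "image" (400x640x3 uint8, blue, green, red), "fx", "fy", "cx", "cy" (pixels), "world_to_cam" (4x4, takes a point from world to camera coordinates). Camera axes: x right, y down, z forward; pixel columns grow to the right and rows downward; lengths in mm; the calibration is good to about 2 mm. A picture is of the moment at which its call begins. There is no depth.
- r.hand_in(): hands the job in, once; it reports no verdict.
The state is a dict: "time": time; "joint_pos": joint angles; "qd": joint speeds; "joint_efforts": joint torques, N m; "tool_pos": TCP position; "tcp_rot": TCP orientation; "ft_force": force on the tool from outside, world axes, zero at the start; "wrist_torque": the same for the moment, N m; "finger_gap": finger opening in mm.
Only numpy, scipy, OpenCV 4.12 (cv2) and the standard library are available. Lean on these libraries where they do the work, as an engineer would, in place of code of your own. Each camera call takes 0.05 s, during which the arm holds its last target. There are 200 camera calls.

## Working session

There is one attempt and no reset: what is moved stays moved. The work goes in short steps, Python scripts to look and compute and a tool call to move; the robot and the scene stay as the last step left them, time stands still between calls to the robot, and variables do not carry over. Pictures are saved under pics/ and viewed, about 8 in all and at most 12, crops included, and the job is handed in when it is done.

Besides the shell and the picture viewer there is one more tool, called after "Call:" as name(argument=value, ...), one argument or row to a line, values as JSON. move_arm: Moves the arm, as the interface text tells. Its arguments: {"type":"object","properties":{"motion":{"type":"string"},"fingers":{"type":"number"},"squeeze":{"type":"number"}},"required":["motion"]}

```bash
mkdir -p pics
python3 - <<'E'
from bench import readout, eyes, r
import cv2
for n in("scene","top"):
    s=eyes.snapshot(n); cv2.imwrite(f"pics/{n}0.png",s["image"]); print(n,s["fx"],s["cx"],s["cy"],s["world_to_cam"].tolist() if hasattr(s["world_to_cam"],'tolist') else s["world_to_cam"])
print(readout.sense())
E
```

```text
scene 470.58494553336885 328.2536958241535 197.68019246657684 [[0.563772503119425, 0.8259282183584851, -0.0017728072756902392, -303.0141241266348], [0.6636449363961784, -0.4542747951090192, -0.5943145706815299, -311.91396655811667], [-0.4916665161694158, 0.3338816985817543, -0.8042307182830016, 1451.2246194096099], [0.0, 0.0, 0.0, 1.0]]
top 518.8533724997692 315.5677890411713 190.4418688036816 [[0.0012286890891900295, -0.9999980904368982, -0.0015196860463743227, 2.791245175681768], [-0.9892309509154478, -0.0009930384935460212, -0.14635962430079508, 562.5073789194774], [0.14635783571111471, 0.0016831509462241412, -0.9892302820520864, 1431.9473520382712], [0.0, 0.0, 0.0, 1.0]]
{'time': 0.1, 'joint_pos': array([-7.55961680e+01,  7.51250810e+00,  8.53209370e+01,  1.76420030e-03,
        8.72611314e+01, -4.89156616e+00]), 'qd': array([ 0.15345282, -0.14832817, -0.09355074, -0.03949527, -0.04658033,
       -0.00625476]), 'joint_efforts': array([ 2.19618218e-03, -5.70951498e+01, -5.01943159e+01,  4.80243557e-05,
        8.08217068e-03,  1.15327617e-05]), 'tool_pos': array([ 198.19092441, -565.81803077,  230.35147174]), 'tcp_rot': array([-9.00940818e+01,  9.82018585e-03, -1.60704696e+02]), 'ft_force': array([-0.5469556 , -0.16775399,  0.89539912]), 'wrist_torque': array([-0.00147728,  0.01189947,  0.04223071]), 'finger_gap': 85.45986038802752}
```

View pics/scene0.png

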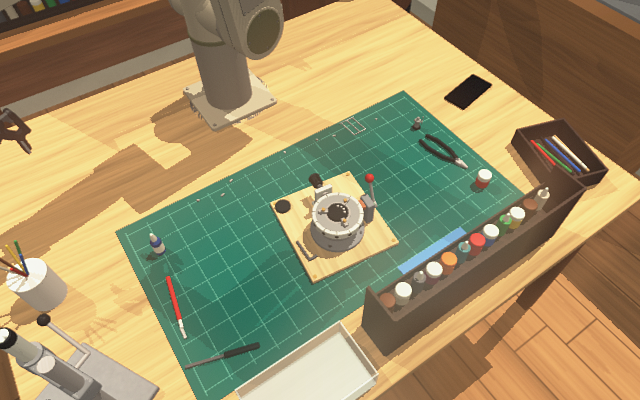

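View pics/top0.png

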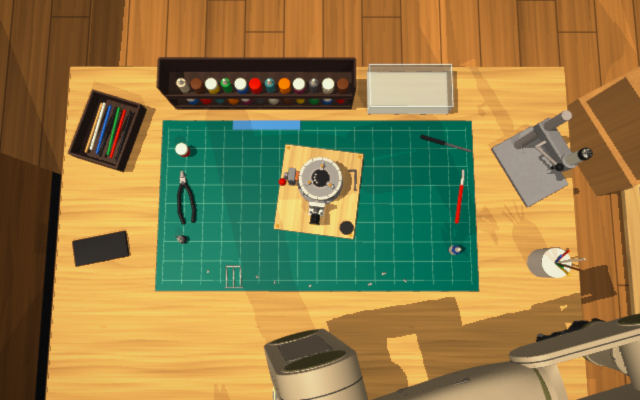

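The scene picture shows the divider near (335,225), with its knob at about (316,180) and the red ball at (370,178). In the top picture the board's corners are near (288,146), (363,154), (354,238) and (275,228). I'll zoom in on both for accurate pixels.

Run:
```python
import cv2, numpy as np
a=cv2.imread("pics/scene0.png")[150:290,260:410]; b=cv2.imread("pics/top0.png")[135:250,260:380]
A=cv2.resize(a,None,fx=4*.66*1,fy=4*.66,interpolation=cv2.INTER_CUBIC)
a4=cv2.resize(a[:,:],(400*150//150,373),interpolation=cv2.INTER_CUBIC)
b4=cv2.resize(b,(400,383),interpolation=cv2.INTER_CUBIC)
o=np.zeros((383,800,3),np.uint8);o[:373,:400]=a4;o[:,400:]=b4
cv2.imwrite("pics/z0.png",o)
```

```text
(no output)
```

View pics/z0.png

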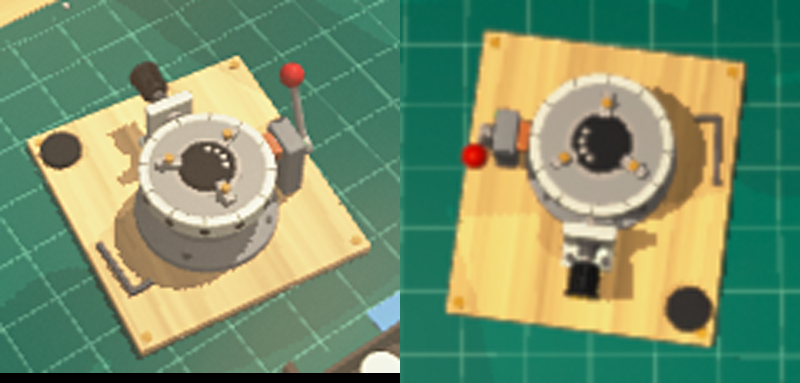

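The zoomed views show the plate rim centred near (601,144) in the right panel, the ball at (475,156) right and (292,75) left, and the knob at (582,279) right and (149,80) left. Next I fit the divider's pose to both views.

```bash
cat > h.py <<'E'
import numpy as np
from scipy.optimize import least_squares
C={"scene":(470.585,328.254,197.680,[[0.563772503119425, 0.8259282183584851, -0.0017728072756902392, -303.0141241266348], [0.6636449363961784, -0.4542747951090192, -0.5943145706815299, -311.91396655811667], [-0.4916665161694158, 0.3338816985817543, -0.8042307182830016, 1451.2246194096099]]),
"top":(518.853,315.568,190.442,[[0.0012286890891900295, -0.9999980904368982, -0.0015196860463743227, 2.791245175681768], [-0.9892309509154478, -0.0009930384935460212, -0.14635962430079508, 562.5073789194774], [0.14635783571111471, 0.0016831509462241412, -0.9892302820520864, 1431.9473520382712]])}
def proj(n,p):
    f,cx,cy,M=C[n]; c=np.array(M)@np.append(p,1); return np.array([cx+f*c[0]/c[2],cy+f*c[1]/c[2]])
E
python3 - <<'E'
from h import *
S=lambda x,y:(260+x*150/400,150+y*150/400); T=lambda x,y:(260+(x-400)*.3,135+y*.3)
corn=[(1,1),(1,-1),(-1,-1),(-1,1)]
def model(p):
    x,y,yaw,z0,cl,bx,by=p
    c,s=np.cos(yaw),np.sin(yaw)
    W=lambda q:np.array([x+c*q[0]-s*q[1],y+s*q[0]+c*q[1],z0+q[2]])
    a=cl-.6
    d={"plate":W((0,0,82)),"knob":W((-112,0,72)),"ball":W((75*np.sin(a),99,52+75*np.cos(a)))}
    for k,(i,j) in enumerate(corn):
        d[f"c{k}"]=[W((bx+i*125,by+j*115,12)),W((bx+i*115,by+j*125,12))]
    return d
obs=[("top","plate",T(601,144)),("scene","plate",S(207,169)),("top","ball",T(475,156)),("scene","ball",S(292,75)),("scene","knob",S(149,80)),("top","knob",T(582,279))]
tc=[T(486,31),T(746,62),T(713,346),T(447,313)]; sc=[S(371,243),S(141,355),S(28,142),S(236,57)]
# top: c0 = +x+y (far left)
for o in(0,1):
    O=obs+[("top",f"c{k}",tc[k]) for k in range(4)]+[("scene",f"c{k}",sc[k]) for k in (0,1,2,3)]
    def res(p):
        d=model(p); return np.concatenate([proj(n,d[k][o] if k[0]=='c' else d[k])-q for n,k,q in O])
    r=least_squares(res,[580,0,-.12,0,.1,0,0],loss="soft_l1"); p=r.x
    print(o,r.cost,p.round(3)); d=model(p); print({k:d[k].round(0).tolist() for k in("plate","knob","ball")})
    print([(n[0]+k,v.round(1).tolist()) for (n,k,q),v in zip(O,res(p).reshape(-1,2))])
E
```

```text
0 3.0981028675459323 [ 5.89845e+02 -9.11700e+00 -1.21000e-01  0.00000e+00  2.14000e-01
 -2.37970e+01 -1.18900e+00]
{'plate': [590.0, -9.0, 82.0], 'knob': [479.0, 4.0, 72.0], 'ball': [574.0, 93.0, 121.0]}
[('tplate', [-0.2, 0.3]), ('splate', [0.0, -0.6]), ('tball', [-0.1, 0.1]), ('sball', [0.0, 0.2]), ('sknob', [0.4, 1.8]), ('tknob', [0.5, 0.2]), ('tc0', [-0.2, -0.1]), ('tc1', [-0.3, -0.1]), ('tc2', [0.1, -0.3]), ('tc3', [0.1, -0.2]), ('sc0', [-0.0, 1.1]), ('sc1', [0.0, -0.6]), ('sc2', [-1.1, -0.3]), ('sc3', [0.2, -0.6])]
1 41.949995138007694 [ 5.8993e+02 -9.2330e+00 -1.2200e-01  6.3500e-01  2.1300e-01 -2.0886e+01
 -3.3000e-02]
{'plate': [590.0, -9.0, 83.0], 'knob': [479.0, 4.0, 73.0], 'ball': [574.0, 92.0, 122.0]}
[('tplate', [-0.2, 0.3]), ('splate', [0.0, -0.7]), ('tball', [-0.1, 0.0]), ('sball', [0.0, 0.1]), ('sknob', [0.3, 1.7]), ('tknob', [0.6, 0.1]), ('tc0', [-4.2, 1.7]), ('tc1', [2.5, 2.6]), ('tc2', [3.7, -4.4]), ('tc3', [-3.1, -5.2]), ('sc0', [2.4, -3.1]), ('sc1', [-4.9, -1.5]), ('sc2', [-2.4, 4.6]), ('sc3', [6.2, 1.2])]
```

The fit is good to about 1 px: plate axis at (590,-9), divider yaw -6.9°, knob at (479,4,72) and ball at (574,93,121). I'll move to the knob side of the ball with the fingers shut and the jaws turned along divider y.

Call:
move_arm(
  motion="4 8 0 0 0 -6;8 16 0 0 0 -12;12 24 0 0 0 -18;15 30 0 0 0 -26.2;18 36 0 0 0 -26.2;20 40 0 0 0 -26.2;22 44 0 0 0 -26.2;24 48 0 0 0 -26.2;26 52 0 0 0 -26.2;28 56 0 0 0 -26.2",
  fingers=0,
  squeeze=30,
)

```text
time: 0.93
tool_pos: [384.2, -192.9, 231.1]
tcp_rot: [-90.0, -0.0, 173.1]
ft_force: [1.0, -1.5, 0.7]
finger_gap: 0.1
```

Call:
move_arm(
  motion="0 0 0 0 0 0;0 0 0 0 0 0;0 0 0 0 0 0",
)

```text
time: 1.18
tool_pos: [383.9, -194.8, 231.1]
tcp_rot: [-90.0, -0.0, 173.2]
ft_force: [0.5, 0.4, -0.7]
finger_gap: -0.2
```

Call:
move_arm(
  motion="2 4 0 0 0 0;4 8 0 0 0 0;6 12 0 0 0 0;8 16 0 0 0 0;10 20 0 0 0 0;12 24 0 0 0 0;13.5 27 0 0 0 0;14.6 29.3 0 0 0 0;14.6 29.3 0 0 0 0;14.6 29.3 0 0 0 0",
)

```text
time: 2.02
tool_pos: [530.5, 97.6, 230.4]
tcp_rot: [-90.0, -0.1, 173.1]
ft_force: [-0.8, -1.0, -0.8]
finger_gap: 0.0
```

Call:
move_arm(
  motion="0 0 -3 0 0 0;0 0 -6 0 0 0;0 0 -9 0 0 0;0 0 -11.5 0 0 0;0 0 -12.6 0 0 0;0 0 -12.6 0 0 0;0 0 -12.6 0 0 0",
)

```text
time: 2.6
tool_pos: [530.1, 96.6, 105.7]
tcp_rot: [-90.0, -0.0, 173.0]
ft_force: [-0.2, -0.2, 0.1]
finger_gap: -0.2
```

```bash
cat > look.py <<'E'
import sys,cv2,numpy as np
from bench import eyes, readout
a=eyes.snapshot("scene")["image"][130:280,250:410]; b=eyes.snapshot("top")["image"][120:270,240:400]
f=lambda i:cv2.resize(i,(400,375),interpolation=cv2.INTER_CUBIC)
cv2.imwrite(f"pics/{sys.argv[1]}.png",np.hstack([f(a),f(b)]))
s=readout.sense(); print(s["time"],s["tool_pos"].round(1),s["tcp_rot"].round(1),s["ft_force"].round(1),s["finger_gap"])
E
python3 look.py l1
```

```text
2.7 [531.6  97.4 107.6] [-90.    0.2 173. ] [ 0.1 -0.4  0.4] -0.02567657264048412
```

View pics/l1.png

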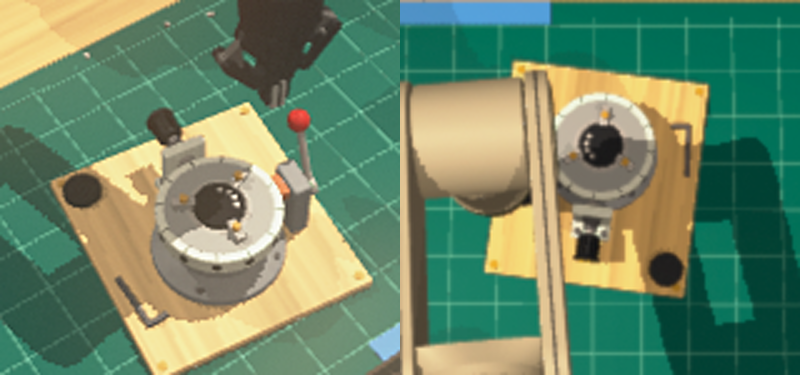

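The left panel shows the fingertips at about (275,100), behind the ball at (299,120) and on its knob side. I push along divider +x.

Call:
move_arm(
  motion="0.8 -0.1 0 0 0 0;1.6 -0.2 0 0 0 0;2.4 -0.3 0 0 0 0;3.2 -0.4 0 0 0 0;4 -0.5 0 0 0 0;4.8 -0.6 0 0 0 0;5.6 -0.7 0 0 0 0;6.4 -0.8 0 0 0 0;6.95 -0.84 0 0 0 0;6.95 -0.84 0 0 0 0",
)

```text
time: 3.53
tool_pos: [600.5, 89.4, 104.9]
tcp_rot: [-90.0, 0.0, 173.1]
ft_force: [-0.0, -0.3, 0.4]
finger_gap: 0.4
```

Call:
move_arm(
  motion="0.5 -0.06 0 0 0 0;1 -0.12 0 0 0 0;1.5 -0.18 0 0 0 0;1.8 -0.22 0 0 0 0;1.8 -0.22 0 0 0 0",
)

```text
time: 3.95
tool_pos: [618.1, 87.5, 105.3]
tcp_rot: [-90.0, 0.0, 173.1]
ft_force: [-1.9, 1.4, -0.4]
finger_gap: -0.2
```

Call:
move_arm(
  motion="0.2 -0.02 0 0 0 0;0.4 -0.05 0 0 0 0;0.4 -0.05 0 0 0 0",
)

```text
time: 4.2
tool_pos: [621.6, 87.0, 105.2]
tcp_rot: [-90.0, -0.0, 173.1]
ft_force: [-2.8, 0.5, -1.2]
finger_gap: -0.2
```

```bash
python3 look.py l2
```

```text
4.3 [621.7  87.1 105.4] [-90.    0.  173.1] [-1.7  0.4 -1.4] -0.09406402881892946
```

View pics/l2.png

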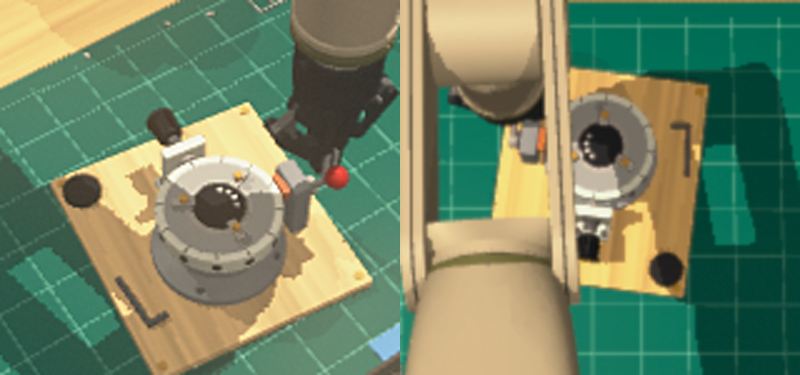

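The ball is at left-panel (337,177), which is full-image (384.8,200.8). I compare that with the model for several clamp angles.

Run:
```python
from h import *
for cl in(.9,1,1.05,1.1,1.15,1.2):
    a=cl-.6;q=(75*np.sin(a),99,52+75*np.cos(a)); p=[590+.9927*q[0]+.1207*q[1],-9-.1207*q[0]+.9927*q[1],q[2]]
    print(cl,proj("scene",p).round(1),np.round(p,1))
```

```text
0.9 [380.9 193. ] [624.   86.6 123.7]
1 [382.4 195.9] [630.9  85.8 121.1]
1.05 [383.1 197.4] [634.3  85.3 119.5]
1.1 [383.8 198.8] [637.6  84.9 117.8]
1.15 [384.5 200.4] [640.9  84.5 115.9]
1.2 [385.1 201.9] [644.   84.2 113.9]
```

Call:
move_arm(
  motion="0.2 -0.02 0 0 0 0;0.4 -0.05 0 0 0 0;0.4 -0.05 0 0 0 0",
)

```text
time: 4.55
tool_pos: [624.2, 86.8, 104.9]
tcp_rot: [-90.0, -0.2, 173.1]
ft_force: [-10.5, 1.2, 1.2]
finger_gap: 0.3
```

The push now meets about 10 N, so the lever is on its stop. I back off, lift and move over the knob with the fingers open.

Call:
move_arm(
  motion="-0.8 0.1 0 0 0 0;-1.6 0.2 0 0 0 0;-2 0.2 3 0 0 0;-2 0.2 6 0 0 0;-5 -2 6 0 0 0;-8 -4 6 0 0 0;-11 -6 6 0 0 0;-13.5 -7.8 6 0 0 0;-14.3 -8.3 6 0 0 0;-14.3 -8.3 6 0 0 0",
)

```text
time: 5.38
tool_pos: [481.6, 2.4, 166.0]
tcp_rot: [-90.0, 0.1, 173.0]
ft_force: [-0.9, -0.4, 0.3]
finger_gap: -0.1
```

Call:
move_arm(
  motion="0 0 0 0 0 0;0 0 0 0 0 0;0 0 0 0 0 0;0 0 0 0 0 0;0 0 0 0 0 0;0 0 0 0 0 0",
  fingers=8,
)

```text
time: 5.88
tool_pos: [482.7, 3.9, 165.1]
tcp_rot: [-90.0, -0.0, 173.1]
ft_force: [0.0, -0.6, 0.3]
finger_gap: 71.8
```

```bash
python3 look.py l3
```

```text
5.9833 [482.6   3.7 165.1] [-90.   -0.  173.1] [-0.4  0.3  0.1] 79.65228946488931
```

View pics/l3.png

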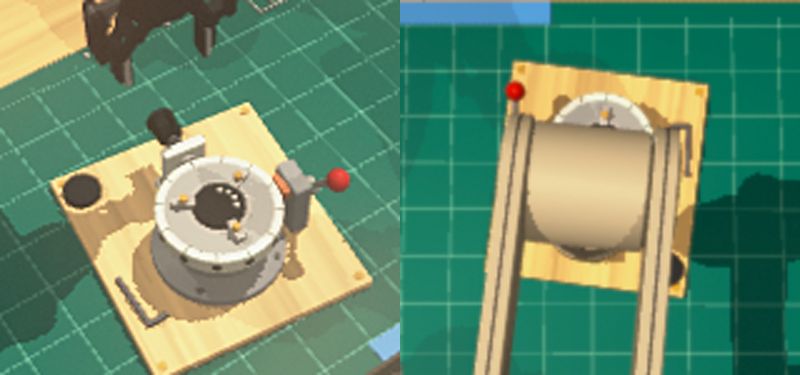

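The ball is now at left-panel (339,180), which is clamp ≈ 1.2, fully free. The open fingers at (122,70) and (207,45) straddle the knob line, so I descend.

Call:
move_arm(
  motion="0 0 -2.5 0 0 0;0 0 -5 0 0 0;0 0 -7.5 0 0 0;0 0 -9.5 0 0 0;0 0 -11 0 0 0;0 0 -11.3 0 0 0;0 0 -11.3 0 0 0;0 0 -11.3 0 0 0",
)

```text
time: 6.65
tool_pos: [483.0, 3.5, 53.0]
tcp_rot: [-90.0, 0.0, 173.1]
ft_force: [0.2, 0.8, 0.9]
finger_gap: 80.2
```

```bash
python3 look.py l4
```

```text
6.75 [483.8   3.4  53.9] [-9.000e+01  1.000e-01  1.731e+02] [-0.   0.4  1.2] 79.81003340965022
```

View pics/l4.png

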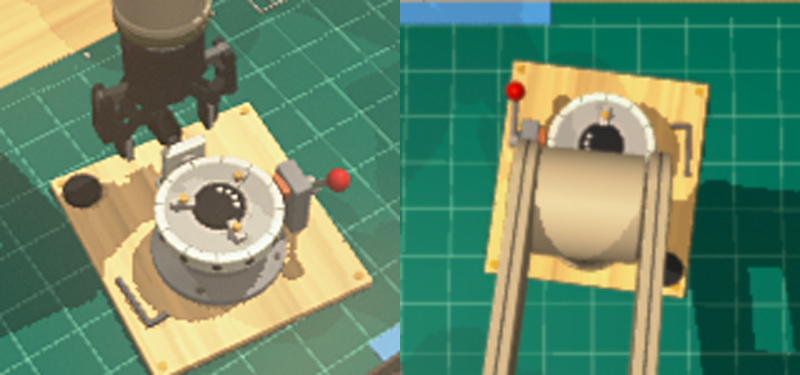

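The fingers stand on either side of the knob (left panel, about (130,140) and (207,115)). I close on it.

Call:
move_arm(
  motion="0 0 0 0 0 0;0 0 0 0 0 0;0 0 0 0 0 0;0 0 0 0 0 0;0 0 0 0 0 0;0 0 0 0 0 0;0 0 0 0 0 0;0 0 0 0 0 0",
  fingers=1,
  squeeze=60,
)

```text
time: 7.42
tool_pos: [482.8, 4.6, 52.9]
tcp_rot: [-90.1, 0.0, 173.1]
ft_force: [-1.0, 6.7, 5.4]
finger_gap: 23.4
```

Call:
move_arm(
  motion="0 0.05 0 0 0 0;-0.3 0.08 0 0 0 0;-0.6 0.1 0 0 0 0;-0.6 0.1 0 0 0 0;-0.6 0.1 0 0 0 0",
)

```text
time: 7.83
tool_pos: [478.5, 5.2, 53.1]
tcp_rot: [-90.1, 0.3, 173.1]
ft_force: [9.3, 5.4, -4.2]
finger_gap: 22.8
```

```bash
python3 look.py l5
```

```text
7.9333 [478.6   5.2  53.1] [-90.1   0.3 173.1] [ 8.7  5.8 -3.7] 22.870804594692814
```

View pics/l5.png

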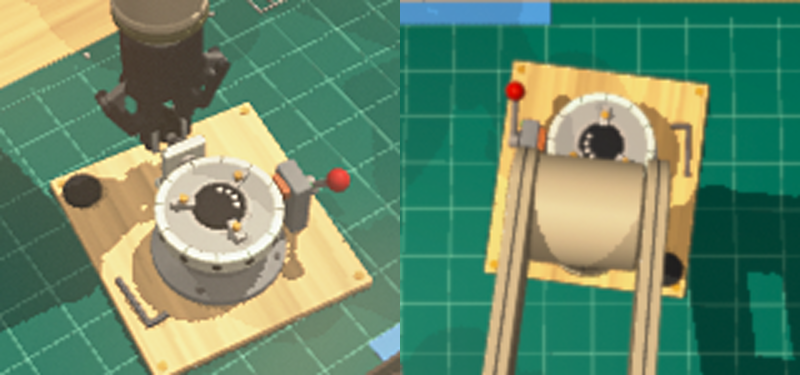

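The fingers are closed on the knob at left-panel (168,130). The force, 8.7 N at about 4.3 mm, matches the spring (about 8.2 N), so the knob is coming along. I pull on to the stop.

Call:
move_arm(
  motion="-0.2 0.04 0 0 0 0;-0.4 0.07 0 0 0 0;-0.6 0.1 0 0 0 0;-0.8 0.12 0 0 0 0;-0.8 0.12 0 0 0 0;-0.8 0.12 0 0 0 0",
)

```text
time: 8.43
tool_pos: [471.2, 6.1, 53.2]
tcp_rot: [-90.1, 0.4, 173.1]
ft_force: [12.7, 3.8, -6.9]
finger_gap: 23.3
```

Call:
move_arm(
  motion="-0.15 0.02 0 0 0 0;-0.3 0.04 0 0 0 0;-0.3 0.04 0 0 0 0;-0.3 0.04 0 0 0 0",
)

```text
time: 8.77
tool_pos: [470.9, 6.1, 53.6]
tcp_rot: [-90.1, 0.7, 173.1]
ft_force: [29.1, 3.1, -20.1]
finger_gap: 23.1
```

Tool travel is now 12.0 mm and the force jumped to 29 N, so the plunger is on its stop. I ease off slightly but keep a margin of pull, and hold.

Call:
move_arm(
  motion="0.1 -0.01 0 0 0 0;0.1 -0.01 0 0 0 0;0.1 -0.01 0 0 0 0;0.1 -0.01 0 0 0 0;0.1 -0.01 0 0 0 0;0.1 -0.01 0 0 0 0;0.1 -0.01 0 0 0 0;0.1 -0.01 0 0 0 0",
)

```text
time: 9.43
tool_pos: [470.9, 6.2, 53.4]
tcp_rot: [-90.1, 0.6, 173.1]
ft_force: [22.2, 2.9, -14.5]
finger_gap: 23.3
```

```bash
python3 look.py l6
```

```text
9.5333 [470.9   6.2  53.4] [-90.1   0.6 173.1] [ 22.4   3.5 -14. ] 22.87976740165172
```

View pics/l6.png

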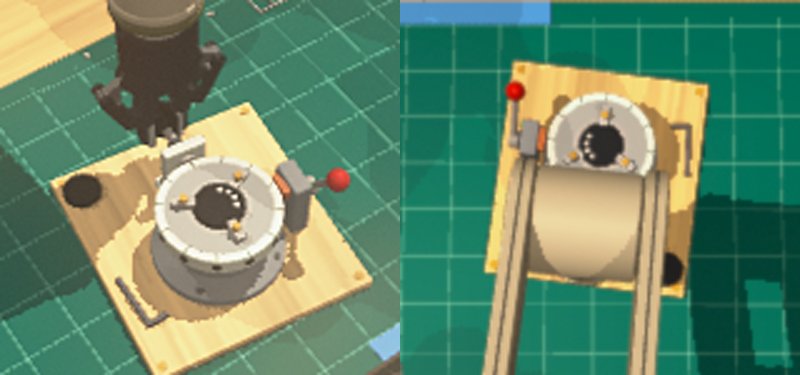

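The view shows the lever still over (ball at left-panel (339,180)), the plate markings unchanged, and the knob drawn with the fingers on it. The steady 22 N is well above the 12 N spring, so the plunger sits on its stop. I hand in.

```bash
python3 -c "
from bench import r; print(r.hand_in())"
```

```text
the job is handed in; nothing more can be done
None
```

The clamp lever is thrown over to free, and the plunger is pulled right back with the gripper still holding its knob. I handed the job in at about 9.5 s; no verdict is reported.

- **Clamp:** I pushed the ball over with the fingers shut until it met its stop, at about 10 N. In the last picture the ball matches the model at about 1.2 rad.
- **Plunger:** the tool travelled 12.0 mm, then the force rose to 29 N. I eased it to a steady 22 N, still well above the 12 N spring, so the plunger is on its stop. The grip setting is 60 N.
- **Plate and other things:** the plate, the blank and the hex key look unmoved in the last picture. I did not look again at the bystanders off the board, but the arm's path stayed well clear of them.
- **One disagreement:** the finger opening read about 23 mm on the knob, where its grip is given as 25 mm. The force rose with travel about as the spring should, so I took the grip to be sound.

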